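Set the slicer's blade gap with the thickness gauge

TASK

Set the vegetable slicer to the thickness gauge: lay the orange-handled gauge on the slicer's bed and slide its steel blade under the slicer's blade until the tip meets the black back stop. With the gauge in there, turn the red screw knob clockwise until the slicer's blade just drags on the gauge: a light, clearly felt drag, the blade pressing on it with about 6 newtons, not a clamp. Then draw the gauge straight back by about a centimetre and a half against that drag and let go, leaving it lying under the blade with the drag still on it; leave the jars and the pot nearby alone.

Things in the scene. Friction and masses are not known exactly. Their poses are not given: they have to be found in the camera images.
- slicer: White kitchen slicer fixed to the worktop. Origin: underside, on its mid line; its x axis points from its free front end to its back stop, z up. Flat level bed 210 mm long (local x -120 to +90), 118 mm wide, its top 30 mm above the worktop, no side rails. A grey bridge stands over the bed at local x = 45 mm.
- stop (a point): Front face of the black back stop (60 mm wide, 4 mm high above the bed) on the mid line at bed height (30 mm above the worktop); axes as the slicer's. It lies 29 mm behind the blade line. The gauge's tip comes up against it.
- bridge: Grey bridge fixed on the slicer (30 mm deep in x, 118 mm wide, top 87 mm above the worktop, 88 mm between its posts); carries the knob and below it the steel blade (76 mm wide, 6 mm thick), which moves straight up and down. Origin on the worktop under the knob's axis; axes as the slicer's. Gap between blade and bed at the start: 8.5 to 14.5 mm, which one is not told; the gauge is 6 mm thick.
- knob_centre (a point): Centre of the round red screw knob (36 mm diameter, underside 93 mm, top 119 mm above the worktop) on its upright axis, 106 mm above the worktop; a fixed point that does not turn. The knob does not rise or sink. Clockwise from above lowers the blade 4 mm per radian; it stays where it is left. Turning takes about 0.08 N m of friction. Grip it from above, TCP 112 mm above the worktop.
- gauge: Loose thickness gauge, 150 mm long, 0.12 kg, flat underside. Origin: centre of its underside; x points to its tip, z up. Steel blade 24 mm wide, 6 mm thick, up to x = +75 mm; orange handle 26 mm wide (y), 18 mm high, x = -75 to -5 mm; grip at x = -40 mm from above, TCP 22 mm above the underside. Pressed with N newtons it drags (on blade and bed together) with about 0.6 to 1 times N.
- gauge_tip (a point): Middle of the tip edge of the gauge's blade, at its underside, 75 mm from the gauge's origin along its x.
- green_jar: Bystander: glass spice jar with green lid, 46 mm diameter, 106 mm high; origin at its underside.
- green_tub: Bystander: small pale food tub with green lid, 55 mm diameter, 99 mm high; origin at its underside.
- lid_pot: Bystander: low white and blue pot with grey lid, 69 mm diameter, 41 mm high; origin at its underside.
- blade_line (a point): Fixed point on the bed's top under the middle of the slicer's blade; axes as the slicer's. The blade is spring backed: when it meets the gauge it presses with about 1 N at first, then about 28 N more per further radian of the knob (7 N per mm); each newton adds 0.004 N m of knob torque. When a turn stops, the knob friction stays in the wrist torque, mostly as a steady offset of either sign.

How it is judged:
On the way, in this order (a step that is already met when the one before it is completed fails the run):
1. the gauge lies on the bed under the raised blade, its tip at the back stop, not yet pressed (x of gauge_tip in the frame of stop above -0.006 m and y of gauge_tip in the frame of stop between -0.02 and 0.02 m and z of gauge_tip in the frame of stop below 0.003 m and contact force between gauge and bridge below 1 N), for 0.2 s.
2. the blade has been screwed down on the gauge with the gauge still at the back stop (x of gauge_tip in the frame of stop above -0.006 m and contact force between gauge and bridge above 2 N), for 0.3 s.
At the end, for the whole second after the job is handed in: The gauge lies flat and still on the bed, released, within 0.2 rad of the slicer's direction and 25 mm of its mid line, its tip 7 to 25 mm short of the back stop, and the slicer's blade presses on it with 3 to 10 N (x of gauge_tip in the frame of stop between -0.025 and -0.007 m and y of gauge_tip in the frame of stop between -0.025 and 0.025 m and angle between the x axis of gauge and the x axis of slicer, either way round below 0.2 rad and angle between gauge's own z axis and vertical below 0.05 rad and contact force between gauge and bridge between 3 and 10 N and linear speed of gauge below 0.01 m/s); the robot touches nothing.
It fails at once if the blade clamps the gauge, or the gauge is rammed against the bridge, with more than 24 N (contact force between gauge and bridge above 24 N).
It fails at once if the gauge is rammed or pressed on the slicer with more than 60 N in all (contact force between gauge and slicer above 60 N).
It fails at once if a bystander is moved by more than 25 mm (distance of any of green_jar, green_tub, lid_pot from where it was at the start of the episode above 0.025 m).
It also fails if it takes over 72 s, if anything falls off the work surface, if the arm or the gripper's body presses on something with over 40 N, if the wrist force passes 120 N, or if a joint passes its speed limit or range.

ROBOT

A 7-joint arm with a two-finger parallel gripper is mounted at the origin on a cart in front of the work surface, level with it; the furniture and walls round the work are solid. World frame = base frame: x ahead of the robot, y to its left, z up, the work surface at z = 0. Lengths are in m, angles in rad, forces in N, time in s.
With the tool pointing down it reaches from about 0.4 to 0.875 m from the base axis. Payload 19.3 kg.
Tool frame: the origin (TCP) lies between the finger pads, 19 mm behind the fingertips; this is the grasp point; z points along the fingers, y is the line along which they close (so a half turn about z gives the same grasp; the last joint's range is limited). The gripper opens to 85 mm and grips with 20 to 120 N. Pads are 22 mm wide; open, the fingers measure 114 mm over their backs; the gripper's body (76 mm by 85 mm) begins 54 mm behind the grasp point. The pads swing forward as they close: fully open they stand 13 mm farther back than shut.
Start: joints at [-1.311, 0.521, -0.036, 1.599, 0.021, 1.021, -0.113], TCP at [0.202, 0.591, 0.25] pointing down, gripper open.
Joint ranges: [-2.91, 2.91], [-0.3, 2.13], [-1.5, 1.42], [0.17, 2.43], [-1.26, 4.41], [0.16, 1.93], [-2.52, 2.52]. Speed limits (rad/s): [1.89, 1.89, 2.39, 2.39, 3.01, 3.01, 3.01].

INTERFACE

Orientations are given as [roll, pitch, yaw] about the fixed x, y, z axes, in that order (R = Rz(yaw) Ry(pitch) Rx(roll)).
In Python, from workcell import * gives the robot as it stands. The module is installed in compiled form; this text tells all that it offers.
- The arm moves only by the tool play_rows, never from a script. Its argument "deltas" is a list of rows, each a list of 7 numbers: the shift along the tool's x, y, z in units of 500 mm (1.0 is 500 mm), then the turn, a rotation vector about the tool's x, y, z in units of 120 degrees (1.0 is 120 degrees), then the closure, from 0 (fully open) to 1 (shut). A call has 1 to 10 rows; each row is the pose to reach, as a shift and turn from the pose commanded when the call began, along the tool's axes at that moment; what a row does not reach only later rows make up. A row lasts 1/10 s, in which the tool goes at most 50 mm and 8.59 degrees, less where a joint would pass 70% of its speed; a pose out of reach is approached as far as the arm can. A call with a number of a shift or a turn outside -1 to 1 is refused whole. A call with a gripper value outside its range is refused whole. The fingers move at their own pace and stop on an object; "newtons" is the grip in N (left out, the last holds). Time passes only in rows, so rows that repeat a pose let the fingers close. It gives the time, the measured TCP pose, the force, the opening and the grip force at its end, in the units of the state.
- observe(): the state, without advancing time (a new reading comes with each control period).
- grab_frame(name): name is "side" or "top" or "wrist"; returns the picture (480x640x3 uint8, red, green, blue); there is no depth.
- get_calibration(name): a dict with "fovy" (degrees; the focal length in pixels is half the picture's height over the tangent of half this angle, whatever the lens; pixels are square), "cx", "cy" (the principal point, pixels), "xyz" and "rotation" of the camera in the world. Camera axes: x right, y down, z forward; pixel columns grow to the right and rows downward; lengths in m; the calibration is good to about 2 mm. A picture is of the moment at which its call begins: read the wrist's pose just before it. get_calibration takes no time and is no camera call; for the wrist camera it gives the pose at the moment of the call.
- job_done(): hands the job in; it is judged then, once.
The state is a dict: "clock": time; "qpos": joint angles; "qd": joint speeds; "joint_efforts": joint torques, N m; "position": TCP position; "tool_rot": TCP orientation; "force": force on the tool from outside, world axes, zero at the start; "moment": the same for the moment, N m; "grip_width": finger opening in m; "finger_force": force on a finger pad.
Only numpy, scipy, OpenCV 4.12 (cv2) and the standard library are available. Lean on these libraries where they do the work, as an engineer would, in place of code of your own. Each camera call takes 0.05 s, during which the arm holds its last target. There are 200 camera calls.

## Working session

There is one attempt and no reset: what is moved stays moved. The work goes in short steps, Python scripts to look and compute and a tool call to move; the robot and the scene stay as the last step left them, time stands still between calls to the robot, and variables do not carry over. Pictures are saved under pics/ and viewed, at most 13 in all, crops included, and the job is handed in when it is done.

Besides the shell and the picture viewer there is one more tool, called after "Call:" as name(argument=value, ...) on one line, values as JSON. play_rows: Moves the arm, as the interface text tells. Its arguments: {"type":"object","properties":{"deltas":{"type":"array"},"newtons":{"type":"number"}},"required":["deltas"]}

```bash
mkdir -p pics; python3 - <<'E'
from workcell import *
import cv2
s=observe();print(s)
for n in("top","side"):
    print(n,get_calibration(n)); cv2.imwrite(f"pics/{n}0.png",grab_frame(n)[:,:,::-1])
E
```

```text
{'clock': 0.0, 'qpos': array([-1.31119462,  0.52204211, -0.03632539,  1.59996054,  0.02120175,
        1.02107761, -0.11279198]), 'qd': array([-2.29586622e-03,  3.50758165e-04,  1.79411055e-03, -4.39815620e-04,
       -7.40266593e-04, -7.70158330e-04,  3.34498812e-05]), 'joint_efforts': array([ 1.04256262e-03, -9.27120423e+01,  1.98006749e+00, -3.69912958e+01,
        1.76714215e-02,  8.51503573e-03, -3.80683321e-05]), 'position': array([0.20234861, 0.5910316 , 0.24942522]), 'tool_rot': array([-3.14049290e+00,  7.91143598e-05,  2.81178735e+00]), 'force': array([-1.22713122,  0.10304873,  1.35090526]), 'moment': array([-0.02001337, -0.01952106, -0.0221109 ]), 'finger_force': 0.0, 'grip_width': 0.08525877467871104}
top {'fovy': 54.58091708646638, 'cx': 325.7919198244807, 'cy': 236.59433590710782, 'xyz': array([ 0.3847245 , -0.01057616,  0.95391945]), 'rotation': array([-2.93800799e+00,  2.18269828e-03, -1.58805513e+00])}
side {'fovy': 53.6796941903363, 'cx': 316.89214789429974, 'cy': 234.22480050131173, 'xyz': array([0.37242004, 0.63153894, 0.60207665]), 'rotation': array([-2.22106966,  0.01457075, -2.87325734])}
```

View pics/top0.png

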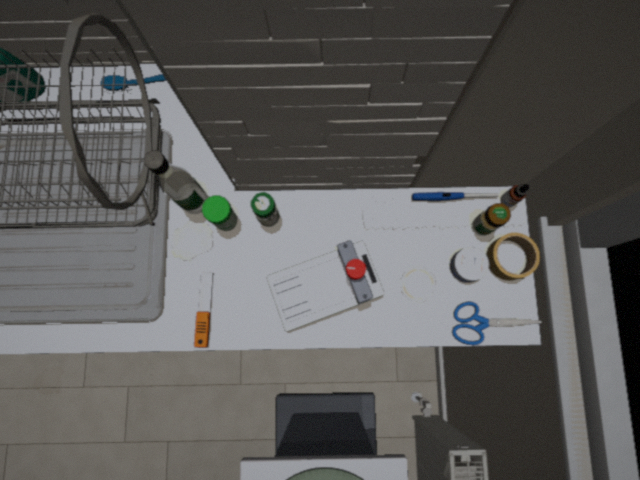

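View pics/side0.png

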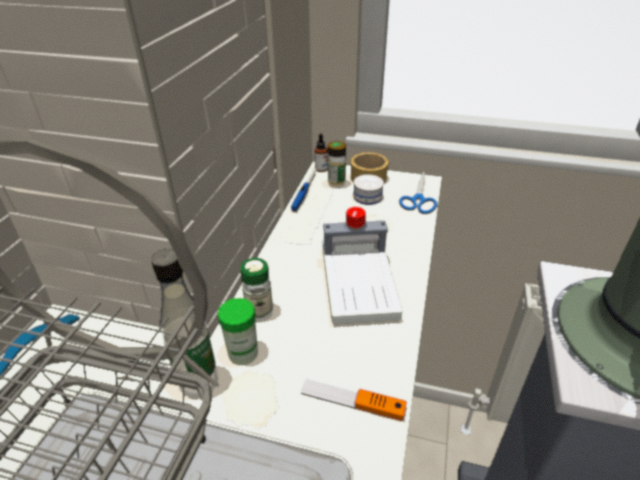

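Top view: the orange gauge is at about (203,310) with its tip up. The slicer is at (325,285), its bridge and red knob near (355,268). Next I'll enlarge this area.

```bash
python3 - <<'E'
import cv2
t=cv2.imread("pics/top0.png")
a=cv2.resize(t[232:352,250:400],None,fx=5,fy=5,interpolation=cv2.INTER_CUBIC)
cv2.imwrite("pics/c1.png",a)
b=cv2.resize(t[265:352,180:225],None,fx=6,fy=6,interpolation=cv2.INTER_CUBIC)
s=cv2.imread("pics/side0.png")
c=cv2.resize(s[370:425,295:415],None,fx=4,fy=4,interpolation=cv2.INTER_CUBIC)
import numpy as np
o=np.zeros((522,270+10+480,3),np.uint8);o[:,:270]=b;o[:220,280:]=c
cv2.imwrite("pics/c2.png",o)
E
```

```text
(no output)
```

View pics/c1.png

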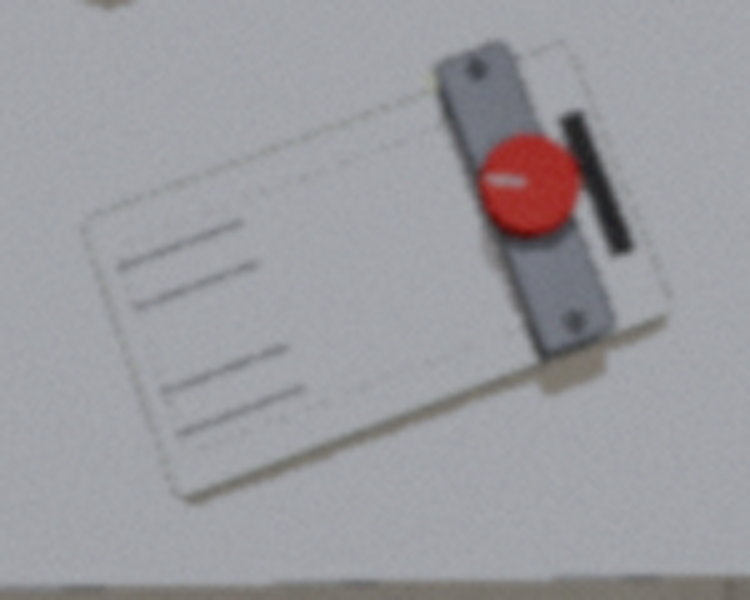

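View pics/c2.png

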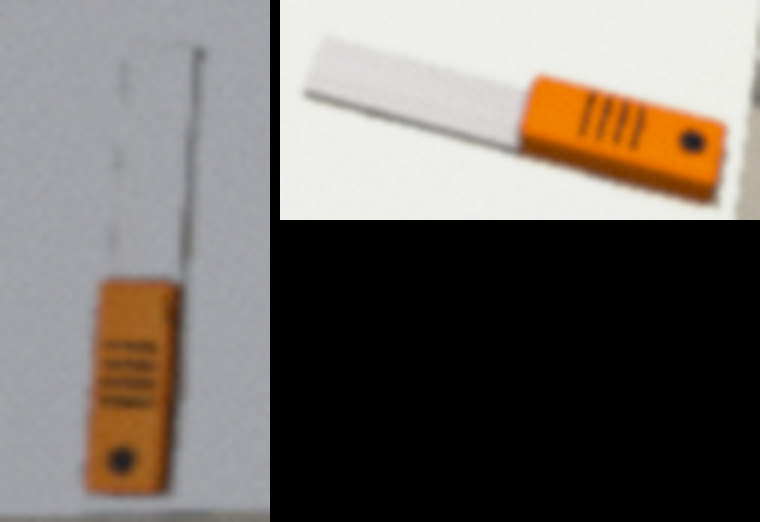

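Bed-top corners in crop c1: (83,217), (565,40), (670,305), (182,490). Knob top is at (530,185). Handle-top corners in c2: (103,282), (180,286), (165,490), (88,488) from the top camera, and (540,78), (725,123), (716,188), (524,140) from the side camera.

```bash
cat > h.py <<'E'
from workcell import *
import numpy as np
from scipy.spatial.transform import Rotation as R
def ray(n,uv,z,c=None):
    c=c or get_calibration(n); f=240/np.tan(np.radians(c["fovy"])/2)
    uv=np.atleast_2d(np.array(uv,float))
    d=np.c_[(uv[:,0]-c["cx"])/f,(uv[:,1]-c["cy"])/f,np.ones(len(uv))]@R.from_euler("xyz",c["rotation"]).as_matrix().T
    return c["xyz"]+d*((z-c["xyz"][2])/d[:,2])[:,None]
def proj(n,P,c=None):
    c=c or get_calibration(n); f=240/np.tan(np.radians(c["fovy"])/2)
    p=(np.atleast_2d(P)-c["xyz"])@R.from_euler("xyz",c["rotation"]).as_matrix()
    return np.c_[c["cx"]+f*p[:,0]/p[:,2],c["cy"]+f*p[:,1]/p[:,2]]
def fit(m,w):  # 2D rigid fit -> x,y,yaw, residuals mm
    m=np.array(m,float);w=np.array(w)[:,:2];a=m-m.mean(0);b=w-w.mean(0)
    t=np.arctan2((a[:,0]*b[:,1]-a[:,1]*b[:,0]).sum(),(a*b).sum())
    M=np.array([[np.cos(t),-np.sin(t)],[np.sin(t),np.cos(t)]])
    o=w.mean(0)-M@m.mean(0); return o,t,((m@M.T+o-w)*1e3).round(1).tolist()
E
python3 - <<'E'
from h import *
A=lambda P,k,o:(np.array(P,float)+.5)/k-.5+np.array(o)
bed=A([(83,217),(565,40),(670,305),(182,490)],5,(250,232))
o,t,r=fit([(-.12,.059),(.09,.059),(.09,-.059),(-.12,-.059)],ray("top",bed,.03));print("slicer",o,t,r)
u=np.array([np.cos(t),np.sin(t)]);print("knob expect",o+.045*u,"stop",o+.074*u)
print("knob seen",ray("top",A([(530,185)],5,(250,232)),.119))
side_k=np.array([(356,211)]);print("side knobtop",ray("side",side_k,.119))
print("side bed front corners",ray("side",[(332,320),(399,314)],.03))
m=[(-.005,.013),(-.005,-.013),(-.075,-.013),(-.075,.013)]
h=A([(103,282),(180,286),(165,490),(88,488)],6,(180,265))
print("gauge top",fit(m,ray("top",h,.018)))
h=A([(540-280,78),(725-280,123),(716-280,188),(524-280,140)],4,(295,370))
m2=[(-.005,.013),(-.075,.013),(-.075,-.013),(-.005,-.013)]
w=ray("side",h,.018);print("gauge side",w)
for mm in (m2,[m2[3],m2[2],m2[1],m2[0]]):print(fit(mm,w))
c=get_calibration("wrist");print(c, observe()["clock"])
E
```

```text
slicer [ 0.48489469 -0.02246709] -1.2296461945946815 [[1.0, 2.0], [2.7, -1.3], [-0.9, -2.8], [-2.7, 2.0]]
knob expect [ 0.4999504  -0.06487376] stop [ 0.50965296 -0.0922025 ]
knob seen [[ 0.49710465 -0.06455734  0.119     ]]
side knobtop [[ 0.49782674 -0.06271756  0.119     ]]
side bed front corners [[0.49588808 0.12226818 0.03      ]
 [0.39363585 0.08216024 0.03      ]]
gauge top (array([0.4362056 , 0.23429498]), np.float64(-0.04020313298570909), [[1.5, 0.0], [2.3, -0.3], [-1.9, -0.2], [-1.9, 0.5]])
gauge side [[0.4289651  0.22892529 0.018     ]
 [0.36342248 0.23028176 0.018     ]
 [0.36334353 0.25587132 0.018     ]
 [0.42945262 0.25461669 0.018     ]]
(array([0.4362864 , 0.24155035]), np.float64(-0.02183710675104699), [[2.6, 25.7], [-1.8, 25.9], [-2.3, -25.7], [1.6, -26.0]])
(array([0.43628921, 0.24169054]), np.float64(-0.01833158460723469), [[2.1, -0.1], [-2.4, -0.2], [-1.8, 0.2], [2.1, 0.2]])
{'fovy': 63.96775009935751, 'cx': 320.6257796671529, 'cy': 240.15285226383688, 'xyz': array([0.12601053, 0.6168361 , 0.37269257]), 'rotation': array([2.82607619e+00, 7.56841887e-04, 1.23995885e+00])} 0.1
```

```bash
cat > j.py <<'E'
from h import *
from scipy.optimize import least_squares
A=lambda P,k,o:(np.array(P,float)+.5)/k-.5+np.array(o)
def P3(p,m,z):
    c,s=np.cos(p[2]),np.sin(p[2]);m=np.array(m)
    return np.c_[p[0]+c*m[:,0]-s*m[:,1],p[1]+s*m[:,0]+c*m[:,1],np.broadcast_to(z,len(m))]
def pk(n,P,k):
    c=get_calibration(n);f=240/np.tan(np.radians(c["fovy"])/2);C=np.array([c["cx"],c["cy"]])
    d=(proj(n,P,c)-C)/f; return C+f*d*(1+k*(d**2).sum(1))[:,None]
obs=[("top",0,[(-.12,.059),(.09,.059),(.09,-.059),(-.12,-.059)],.03,A([(83,217),(565,40),(670,305),(182,490)],5,(250,232))),
("top",0,[(.045,0)],.119,A([(530,185)],5,(250,232))),
("side",0,[(.045,0)],.119,[(356,211)]),
("side",0,[(-.12,.059),(-.12,-.059)],.03,[(332,319),(399,313)]),
("top",1,[(-.005,.013),(-.005,-.013),(-.075,-.013),(-.075,.013)],.018,A([(103,282),(180,286),(165,490),(88,488)],6,(180,265))),
("side",1,[(-.005,-.013),(-.075,-.013),(-.075,.013),(-.005,.013)],.018,A([(260,78),(445,123),(436,188),(244,140)],4,(295,370))),
("side",1,[(.075,.012)],[0],A([(27,94)],4,(295,370))),
("side",1,[(.075,-.012)],[.006],A([(45,38)],4,(295,370)))]
def res(v):
    k={"top":v[6],"side":v[7]}
    return np.concatenate([(pk(n,P3(v[3*g:3*g+3],m,z),k[n])-np.array(uv)).ravel() for n,g,m,z,uv in obs])
s=least_squares(res,[.485,-.022,-1.23,.436,.238,-.03,0,0])
v=s.x
E
python3 - <<'E'
from j import *
print(v.round(4)); print(res(v).reshape(-1,2).round(1).tolist())
print("knob",P3(v[:3],[(.045,0)],0),"stop",P3(v[:3],[(.074,0)],0),"grip",P3(v[3:6],[(-.04,0)],0))
E
```

```text
[ 0.4839 -0.0201 -1.2376  0.4341  0.2415 -0.0545 -0.2123 -0.0759]
[[-1.8, -0.7], [-0.2, -0.5], [-0.2, 1.0], [-2.2, 0.6], [-1.1, -0.8], [-0.4, -0.0], [-1.3, -4.0], [3.2, -2.4], [-0.7, -1.5], [-1.1, -1.4], [-0.9, -0.8], [-0.5, -1.3], [0.0, -1.3], [2.2, 0.2], [1.0, -0.3], [-0.7, -1.7], [0.3, 1.5], [1.1, -0.0]]
knob [[ 0.49857197 -0.06267367  0.        ]] stop [[ 0.50805616 -0.09007896  0.        ]] grip [[0.39419413 0.24369496 0.        ]]
```

```bash
cat >> h.py <<'E'
def delta(pos,yaw,ref=None):
    s=observe();Rn=R.from_euler("xyz",s["tool_rot"]);T=R.from_euler("xyz",[np.pi,0,yaw])
    d=Rn.inv().apply(np.array(pos)-s["position"])/.5
    r=(Rn.inv()*T).as_rotvec()/np.radians(120)
    print("t",round(s["clock"],2),"pos",s["position"].round(4),"rot",s["tool_rot"].round(4),"delta",d.round(4).tolist(),r.round(4).tolist())
E
python3 -c "
from h import *
delta([.395,.243,.16],3.10)"
```

```text
t 0.1 pos [0.2023 0.5911 0.2495] rot [-3.1406  0.      2.8118] delta [-0.59, -0.5336, 0.1796] [-0.0005, -0.0, -0.1376]
```

Call:
play_rows(deltas=[[-0.059,-0.053,0,0,0,-0.014,0],[-0.118,-0.107,0,0,0,-0.028,0],[-0.177,-0.16,0.02,0,0,-0.042,0],[-0.236,-0.213,0.04,0,0,-0.056,0],[-0.295,-0.267,0.06,0,0,-0.07,0],[-0.354,-0.32,0.085,0,0,-0.084,0],[-0.413,-0.373,0.11,0,0,-0.098,0],[-0.472,-0.427,0.135,0,0,-0.112,0],[-0.531,-0.48,0.16,0,0,-0.126,0],[-0.59,-0.534,0.18,0,0,-0.138,0]], newtons=40)

```text
clock: 1.1
position: [0.3954, 0.2416, 0.1593]
tool_rot: [-3.141, -0.0, 3.102]
force: [1.6, -0.2, 1.0]
grip_width: 0.0854
finger_force: 0.0
```

Call:
play_rows(deltas=[[0,0,0,0,0,0,0],[0,0,0,0,0,0,0],[0,0,0,0,0,0,0]])

```text
clock: 1.4
position: [0.3948, 0.244, 0.1601]
tool_rot: [3.141, -0.0, 3.102]
force: [-0.3, -0.4, -0.6]
grip_width: 0.0854
finger_force: 0.0
```

```bash
python3 - <<'E'
from h import *
import cv2,pickle
c=get_calibration("wrist");im=grab_frame("wrist")
pickle.dump(c,open("w1.pkl","wb"));cv2.imwrite("pics/w1.png",im[:,:,::-1])
delta([.395,.243,.022],3.10)
print(proj("wrist",[[.4291,.2573,.018],[.4291,.2313,.018],[.3591,.2313,.018],[.3591,.2573,.018]],c))
E
```

```text
t 1.45 pos [0.3947 0.2442 0.1602] rot [3.1411e+00 1.0000e-04 3.1021e+00] delta [-0.0007, -0.0025, 0.2763] [0.0002, 0.0, 0.001]
[[340.43803137 275.49250377]
 [305.75761047 276.81856851]
 [300.39302553 183.87219952]
 [337.89640777 182.32883645]]
```

View pics/w1.png

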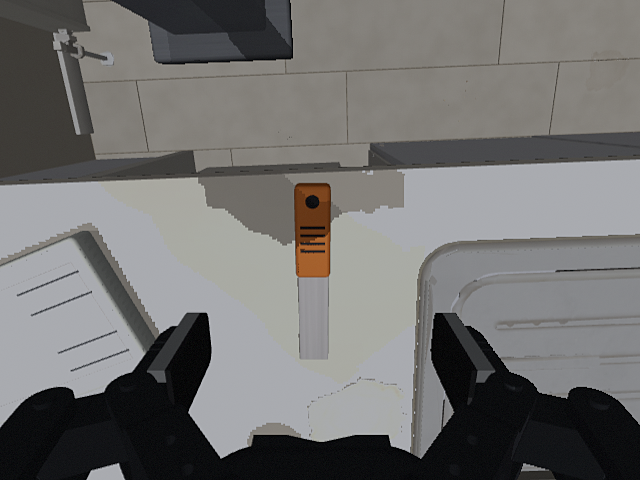

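Wrist view: handle corners at (295,276), (331,276), (330,184), (295,184); blade tip spans (299,359)–(328,359).

```bash
python3 - <<'E'
from h import *
import pickle
c=pickle.load(open("w1.pkl","rb"))
a=ray("w",[(331,276),(295,276),(295.5,184.5),(330,184.5)],.018,c);b=ray("w",[(328,359),(299,359)],.006,c)
m=[(-.005,.013),(-.005,-.013),(-.075,-.013),(-.075,.013),(.075,.012),(.075,-.012)]
w=np.r_[a,b];print(w.round(4).tolist());f=fit(m,w);print(f)
o,t=f[0],f[1];g=o-.04*np.array([np.cos(t),np.sin(t)]);print("grip",g)
delta([g[0],g[1],.022],t+np.pi)
E
```

```text
[[0.4292, 0.2502, 0.018], [0.4281, 0.2233, 0.018], [0.3594, 0.2279, 0.018], [0.3604, 0.2518, 0.018], [0.5103, 0.2454, 0.006], [0.5093, 0.2209, 0.006]]
(array([0.43444848, 0.23649672]), np.float64(-0.04463037913078783), [[0.8, -0.5], [0.8, 0.4], [-0.5, -1.0], [-0.3, 1.0], [-0.4, -0.2], [-0.5, 0.3]])
grip [0.39448831 0.23828134]
t 1.45 pos [0.3947 0.2442 0.1602] rot [3.1411e+00 1.0000e-04 3.1021e+00] delta [-0.0001, -0.0119, 0.2763] [0.0002, 0.0, 0.0025]
```

Call:
play_rows(deltas=[[0,-0.012,0.06,0,0,0.002,0],[0,-0.012,0.12,0,0,0.002,0],[0,-0.012,0.18,0,0,0.002,0],[0,-0.012,0.23,0,0,0.002,0],[0,-0.012,0.26,0,0,0.002,0],[0,-0.012,0.275,0,0,0.002,0],[0,-0.012,0.275,0,0,0.002,0]])

```text
clock: 2.15
position: [0.3942, 0.2377, 0.022]
tool_rot: [-3.141, -0.001, 3.098]
force: [1.2, -0.3, 0.5]
grip_width: 0.0856
finger_force: 0.0
```

Call:
play_rows(deltas=[[0,0,0,0,0,0,0.4],[0,0,0,0,0,0,0.7],[0,0,0,0,0,0,1],[0,0,0,0,0,0,1],[0,0,0,0,0,0,1],[0,0,0,0,0,0,1],[0,0,0,0,0,0,1],[0,0,0,0,0,0,1]])

```text
clock: 2.95
position: [0.3951, 0.2373, 0.0231]
tool_rot: [3.141, 0.001, 3.097]
force: [-1.4, -0.6, 11.7]
grip_width: 0.0252
finger_force: 38.8
```

Call:
play_rows(deltas=[[0,0,-0.05,0,0,0,1],[0,0,-0.12,0,0,0,1],[0,0,-0.2,0,0,0,1],[0,0,-0.25,0,0,0,1],[0,0,-0.25,0,0,0,1],[0,0,-0.25,0,0,0,1]])

```text
clock: 3.55
position: [0.3949, 0.2372, 0.1478]
tool_rot: [3.141, 0.001, 3.096]
force: [-0.6, -0.4, -2.9]
grip_width: 0.0247
finger_force: 40.8
```

```bash
python3 -c "
from h import *
delta([.426,.150,.15],np.pi-1.2376)"
```

```text
t 3.55 pos [0.3949 0.2372 0.1478] rot [3.1409e+00 9.0000e-04 3.0964e+00] delta [-0.07, -0.1714, -0.0045] [0.0005, 0.0002, 0.5694]
```

Call:
play_rows(deltas=[[-0.008,-0.02,-0.005,0,0,0.065,1],[-0.016,-0.04,-0.005,0,0,0.13,1],[-0.024,-0.06,-0.005,0,0,0.195,1],[-0.032,-0.08,-0.005,0,0,0.26,1],[-0.04,-0.1,-0.005,0,0,0.325,1],[-0.048,-0.12,-0.005,0,0,0.39,1],[-0.056,-0.14,-0.005,0,0,0.455,1],[-0.064,-0.157,-0.005,0,0,0.52,1],[-0.07,-0.171,-0.005,0,0,0.569,1],[-0.07,-0.171,-0.005,0,0,0.569,1]])

```text
clock: 4.55
position: [0.4257, 0.1491, 0.149]
tool_rot: [-3.14, 0.001, 1.902]
force: [-0.1, 0.6, -1.3]
grip_width: 0.0254
finger_force: 40.8
```

Call:
play_rows(deltas=[[0,0,0,0,0,0,1],[0,0,0,0,0,0,1],[0,0,0,0,0,0,1],[0,0,0,0,0,0,1]])

```text
clock: 4.95
position: [0.4258, 0.1503, 0.1499]
tool_rot: [-3.142, -0.0, 1.906]
force: [-1.2, 0.4, -2.1]
grip_width: 0.0251
finger_force: 40.8
```

```bash
python3 - <<'E'
from h import *
import cv2,pickle
c=get_calibration("wrist");im=grab_frame("wrist")
pickle.dump(c,open("w2.pkl","wb"));cv2.imwrite("pics/w2.png",im[:,:,::-1])
s=observe();print(s["position"],s["tool_rot"],s["force"])
E
```

```text
[0.42586269 0.1503128  0.14999072] [ 3.14158521e+00 -6.68048528e-05  1.90579294e+00] [ 0.186488    0.09990338 -1.35640349]
```

View pics/w2.png

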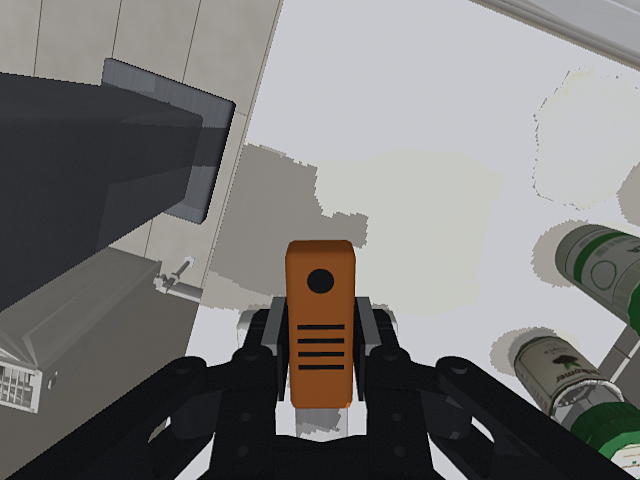

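Wrist view: gauge centred in the grip (handle at x≈320), camera facing away from the slicer. Pre-insert pose next.

```bash
python3 -c "
from h import *
delta([.4269,.1407,.056],np.pi-1.235)
print(observe()['qpos'])"
```

```text
t 5.0 pos [0.4259 0.1503 0.15  ] rot [ 3.1416e+00 -1.0000e-04  1.9058e+00] delta [-0.0189, -0.0044, 0.188] [0.0, -0.0, -0.0004]
[-0.69080502  0.42500007  0.28061288  2.14451336 -0.20478074  0.59663088
  0.07111965]
```

Call:
play_rows(deltas=[[-0.019,-0.004,0.04,0,0,0,1],[-0.019,-0.004,0.08,0,0,0,1],[-0.019,-0.004,0.12,0,0,0,1],[-0.019,-0.004,0.15,0,0,0,1],[-0.019,-0.004,0.17,0,0,0,1],[-0.019,-0.004,0.18,0,0,0,1],[-0.019,-0.004,0.185,0,0,0,1],[-0.019,-0.004,0.188,0,0,0,1],[-0.019,-0.004,0.188,0,0,0,1]])

```text
clock: 5.9
position: [0.4273, 0.1406, 0.0563]
tool_rot: [3.141, -0.0, 1.905]
force: [0.1, -0.5, 0.8]
grip_width: 0.0251
finger_force: 40.8
```

Call:
play_rows(deltas=[[0,0,0.002,0,0,0,1],[0,0,0.002,0,0,0,1],[0,0,0.002,0,0,0,1]])

```text
clock: 6.2
position: [0.4272, 0.1406, 0.0552]
tool_rot: [3.141, -0.0, 1.905]
force: [0.1, -0.1, -1.1]
grip_width: 0.0249
finger_force: 40.8
```

Call:
play_rows(deltas=[[0,0,0.002,0,0,0,1],[0,0,0.002,0,0,0,1],[0,0,0.002,0,0,0,1]])

```text
clock: 6.5
position: [0.4271, 0.1405, 0.054]
tool_rot: [-3.141, 0.0, 1.905]
force: [-0.4, 0.7, -1.0]
grip_width: 0.0248
finger_force: 40.8
```

```bash
python3 - <<'E'
from h import *
import cv2
s=observe();print(s["position"],s["tool_rot"],s["force"],s["moment"])
a=grab_frame("top")[:,:,::-1];b=grab_frame("side")[:,:,::-1]
o=np.zeros((600,790,3),np.uint8)
o[:,:450]=cv2.resize(a[215:345,255:352][:, :],(450,600),interpolation=cv2.INTER_CUBIC)
o[:400,460:]=cv2.resize(b[200:340,300:415],(330,400),interpolation=cv2.INTER_CUBIC)
cv2.imwrite("pics/c3.png",o);cv2.imwrite("pics/side3.png",b)
E
```

```text
[0.42710048 0.14052032 0.05397449] [-3.14145616e+00  7.09479051e-06  1.90494062e+00] [-0.43400182  0.68985271 -1.01977364] [-0.02104326  0.01811573 -0.05255692]
```

View pics/c3.png

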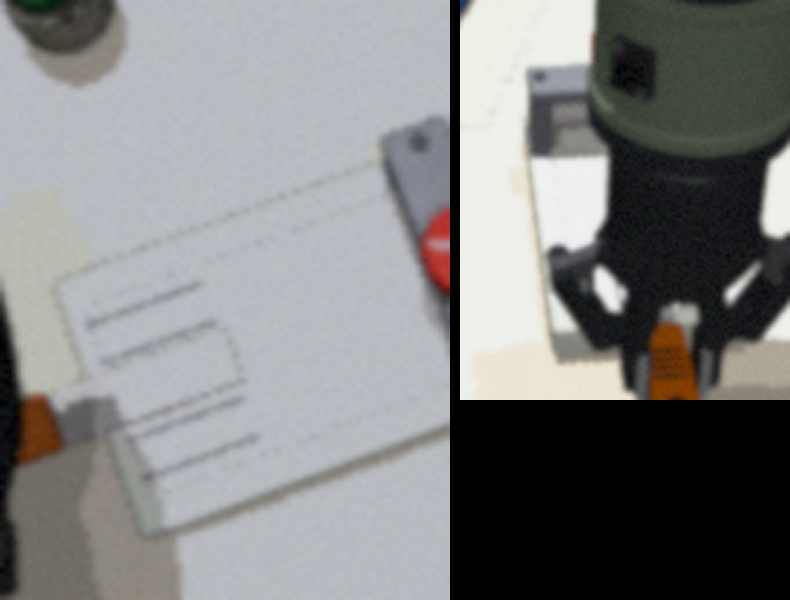

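Gauge tip (crop 231,353) lies about 2–3 mm off the mid line (231,361), and its edges run parallel to the bed marks. I'll correct sideways and lower to touch.

Call:
play_rows(deltas=[[0,-0.004,0.001,0,0,0,1],[0,-0.004,0.001,0,0,0,1],[0,-0.004,0.001,0,0,0,1]])

```text
clock: 6.9
position: [0.4252, 0.1399, 0.0535]
tool_rot: [-3.141, 0.0, 1.905]
force: [-0.8, -0.1, -0.8]
grip_width: 0.0251
finger_force: 40.8
```

Call:
play_rows(deltas=[[0,0,0.001,0,0,0,1],[0,0,0.001,0,0,0,1],[0,0,0.001,0,0,0,1]])

```text
clock: 7.2
position: [0.4253, 0.1399, 0.053]
tool_rot: [3.142, -0.0, 1.905]
force: [-0.2, -0.3, 0.5]
grip_width: 0.0249
finger_force: 41.0
```

Call:
play_rows(deltas=[[0,0,0.001,0,0,0,1],[0,0,0.001,0,0,0,1],[0,0,0.001,0,0,0,1]])

```text
clock: 7.5
position: [0.4253, 0.14, 0.0526]
tool_rot: [3.141, -0.0, 1.905]
force: [-1.3, 1.4, 4.4]
grip_width: 0.0252
finger_force: 41.4
```

Call:
play_rows(deltas=[[0,0,-0.001,0,0,0,1],[-0.01,0,-0.001,0,0,0,1],[-0.025,0,-0.001,0,0,0,1],[-0.04,0,-0.001,0,0,0,1],[-0.055,0,-0.001,0,0,0,1],[-0.07,0,-0.001,0,0,0,1],[-0.085,0,-0.001,0,0,0,1],[-0.1,0,-0.001,0,0,0,1],[-0.115,0,-0.001,0,0,0,1],[-0.125,0,-0.001,0,0,0,1]])

```text
clock: 8.5
position: [0.446, 0.0801, 0.0531]
tool_rot: [3.141, -0.0, 1.905]
force: [-1.0, 4.8, 5.2]
grip_width: 0.0251
finger_force: 41.7
```

Call:
play_rows(deltas=[[-0.01,0,0,0,0,0,1],[-0.02,0,0,0,0,0,1],[-0.03,0,0,0,0,0,1],[-0.04,0,0,0,0,0,1],[-0.05,0,0,0,0,0,1],[-0.06,0,0,0,0,0,1],[-0.07,0,0,0,0,0,1],[-0.08,0,0,0,0,0,1],[-0.09,0,0,0,0,0,1],[-0.1,0,0,0,0,0,1]])

```text
clock: 9.5
position: [0.4623, 0.0333, 0.0531]
tool_rot: [3.141, -0.0, 1.905]
force: [-1.7, 4.5, 7.5]
grip_width: 0.0248
finger_force: 41.7
```

```bash
python3 - <<'E'
from h import *
s=observe();u=np.array([.3295,-.9441]);p=s["position"]
print(p,s["tool_rot"],s["force"],s["moment"]," local x of tip",(p[:2]-[.4832,-.0207])@u+.115, "needs .074")
E
```

```text
[0.46226964 0.03334578 0.0531199 ] [ 3.14144906e+00 -3.44659999e-04  1.90508841e+00] [-1.6745845   4.53126569  7.48448929] [1.18404773 0.26969031 0.0744789 ]  local x of tip 0.05707882645772008 needs .074
```

Call:
play_rows(deltas=[[0,0,-0.001,0,0,0,1],[-0.004,0,-0.001,0,0,0,1],[-0.008,0,-0.001,0,0,0,1],[-0.012,0,-0.001,0,0,0,1],[-0.016,0,-0.001,0,0,0,1],[-0.02,0,-0.001,0,0,0,1],[-0.022,0,-0.001,0,0,0,1],[-0.024,0,-0.001,0,0,0,1],[-0.024,0,-0.001,0,0,0,1]])

```text
clock: 10.4
position: [0.4661, 0.0222, 0.0535]
tool_rot: [3.142, 0.0, 1.905]
force: [0.6, -0.3, -1.2]
grip_width: 0.0249
finger_force: 40.8
```

Call:
play_rows(deltas=[[-0.002,0,0,0,0,0,1],[-0.004,0,0,0,0,0,1],[-0.004,0,0,0,0,0,1]])

```text
clock: 10.7
position: [0.4668, 0.0203, 0.0535]
tool_rot: [3.142, 0.0, 1.905]
force: [1.3, 0.3, -0.9]
grip_width: 0.025
finger_force: 40.8
```

Call:
play_rows(deltas=[[-0.002,0,0,0,0,0,1],[-0.004,0,0,0,0,0,1],[-0.004,0,0,0,0,0,1]])

```text
clock: 11.0
position: [0.4675, 0.0183, 0.0535]
tool_rot: [3.142, 0.0, 1.905]
force: [-0.3, 0.2, -1.0]
grip_width: 0.0248
finger_force: 40.8
```

Call:
play_rows(deltas=[[-0.002,0,0,0,0,0,1],[-0.004,0,0,0,0,0,1],[-0.004,0,0,0,0,0,1]])

```text
clock: 11.3
position: [0.4679, 0.0169, 0.0535]
tool_rot: [-3.141, -0.001, 1.905]
force: [-0.7, 3.7, 0.3]
grip_width: 0.0251
finger_force: 40.8
```

Call:
play_rows(deltas=[[-0.002,0,0,0,0,0,1],[-0.003,0,0,0,0,0,1],[-0.003,0,0,0,0,0,1]])

```text
clock: 11.6
position: [0.4678, 0.0167, 0.0533]
tool_rot: [-3.14, -0.002, 1.907]
force: [-4.4, 13.1, 1.0]
grip_width: 0.0254
finger_force: 41.0
```

Stop contact felt at the expected spot. I'll relieve it, settle the gauge and release.

Call:
play_rows(deltas=[[0.002,0,0,0,0,0,1],[0.003,0,0.001,0,0,0,1],[0.003,0,0.001,0,0,0,1],[0.003,0,0.001,0,0,0,1]])

```text
clock: 12.0
position: [0.4679, 0.0169, 0.0531]
tool_rot: [-3.141, -0.0, 1.905]
force: [-4.0, 5.1, 5.9]
grip_width: 0.0249
finger_force: 41.5
```

Call:
play_rows(deltas=[[0,0,0,0,0,0,0.65],[0,0,0,0,0,0,0.6],[0,0,0,0,0,0,0.5],[0,0,0,0,0,0,0.4],[0,0,-0.02,0,0,0,0.3],[0,0,-0.06,0,0,0,0.2]])

```text
clock: 12.6
position: [0.4674, 0.0164, 0.083]
tool_rot: [-3.14, -0.0, 1.905]
force: [-0.1, -0.7, 0.3]
grip_width: 0.0684
finger_force: 0.0
```

```bash
python3 -c "
from h import *
delta([.498,-.0632,.19],np.pi-1.235)
print(observe()['qpos'])"
```

```text
t 12.6 pos [0.4674 0.0164 0.083 ] rot [-3.1395e+00 -2.0000e-04  1.9047e+00] delta [-0.1704, 0.0052, -0.214] [-0.001, -0.0001, -0.0009]
[-0.29365526  0.56740981  0.1729615   2.13709483 -0.21182874  0.45480989
  0.37755319]
```

Call:
play_rows(deltas=[[0,0,-0.08,0,0,0,0],[0,0,-0.16,0,0,0.03,0],[-0.04,0.001,-0.21,0,0,0.06,0],[-0.09,0.003,-0.214,0,0,0.09,0],[-0.13,0.004,-0.214,0,0,0.12,0],[-0.16,0.005,-0.214,0,0,0.14,0],[-0.17,0.005,-0.214,0,0,0.14,0],[-0.17,0.005,-0.214,0,0,0.14,0],[-0.17,0.005,-0.214,0,0,0.14,0],[-0.17,0.005,-0.214,0,0,0.14,0]])

```text
clock: 13.6
position: [0.498, -0.0622, 0.1898]
tool_rot: [-3.141, -0.0, 1.613]
force: [0.9, 0.3, 0.1]
grip_width: 0.0855
finger_force: 0.0
```

```bash
python3 - <<'E'
from h import *
import cv2,pickle
c=get_calibration("wrist");im=grab_frame("wrist")
pickle.dump(c,open("w3.pkl","wb"));cv2.imwrite("pics/w3.png",im[:,:,::-1])
s=observe();print(s["position"],s["tool_rot"],s["moment"],s["qpos"])
print(proj("w",[[.498,-.0632,.119]],c))
E
```

```text
[ 0.49810077 -0.06222008  0.18984708] [-3.14117345e+00 -2.19052874e-04  1.61297674e+00] [0.02640856 0.01914367 0.0065349 ] [-0.2556541   0.43191819  0.34363838  1.99239954 -0.20843106  0.75107701
  0.25418167]
[[322.60916162 270.47211236]]
```

View pics/w3.png

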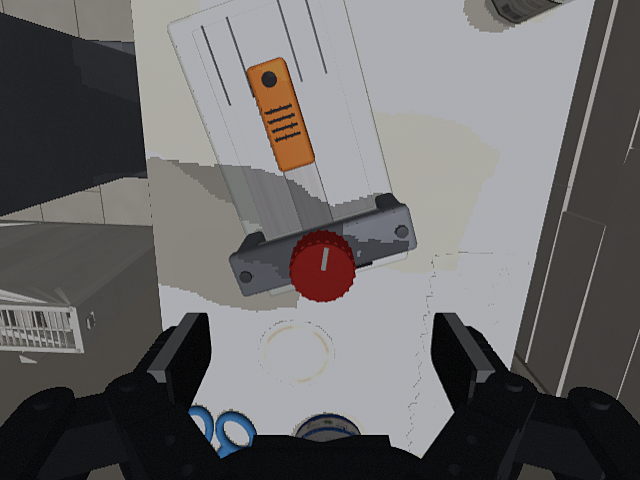

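Wrist view: red knob centre at (323,267), 3 px from the prediction. The gauge lies straight under the blade along the mid line.

```bash
python3 - <<'E'
from h import *
import pickle
c=pickle.load(open("w3.pkl","rb"))
k=ray("w",[(323,267)],.119,c)[0];print("knob",k)
# gauge handle corners, tail end
print(ray("w",[(247,70),(283,58),(315,162),(283,171)],.048,c).round(4).tolist())
delta([(k[0]+.498)/2,(k[1]-.0632)/2,.112],2.0)
E
```

```text
knob [ 0.49812484 -0.06115646  0.119     ]
[[0.4458, 0.0424, 0.048], [0.4685, 0.0503, 0.048], [0.491, -0.0133, 0.048], [0.4693, -0.0203, 0.048]]
t 13.65 pos [ 0.4981 -0.0622  0.1898] rot [-3.1412e+00 -2.0000e-04  1.6130e+00] delta [0.0001, -0.0, 0.1557] [-0.0002, -0.0001, -0.1848]
```

Call:
play_rows(deltas=[[0,0,0.02,0,0,-0.06,0],[0,0,0.05,0,0,-0.12,0],[0,0,0.09,0,0,-0.185,0],[0,0,0.13,0,0,-0.185,0],[0,0,0.15,0,0,-0.185,0],[0,0,0.156,0,0,-0.185,0],[0,0,0.156,0,0,-0.185,0],[0,0,0.156,0,0,-0.185,0]], newtons=40)

```text
clock: 14.45
position: [0.4987, -0.0628, 0.1127]
tool_rot: [3.141, 0.0, 1.999]
force: [0.6, 1.4, 0.2]
grip_width: 0.0857
finger_force: 0.0
```

```bash
cat > m.py <<'E'
from h import *
a=[]
for i in range(6):
    s=observe();a.append(np.r_[s["moment"],s["force"]]);grab_frame("wrist")
a=np.array(a);print(s["clock"],s["position"].round(4),s["tool_rot"].round(4),"m",a[:,:3].mean(0).round(4),"sd",a[:,:3].std(0).round(4),"f",a[:,3:].mean(0).round(2),s["qpos"][6])
E
python3 m.py
```

```text
14.7 [ 0.4984 -0.0628  0.1124] [3.1410e+00 2.0000e-04 1.9992e+00] m [-0.009  -0.0168  0.0026] sd [0.0164 0.0387 0.0412] f [0.54 0.12 0.06] 0.6138906687730741
```

Call:
play_rows(deltas=[[0,0,0,0,0,0,0.3],[0,0,0,0,0,0,0.45],[0,0,0,0,0,0,0.6],[0,0,0,0,0,0,1],[0,0,0,0,0,0,1],[0,0,0,0,0,0,1],[0,0,0,0,0,0,1]])

```text
clock: 15.45
position: [0.4979, -0.0631, 0.1122]
tool_rot: [-3.141, -0.0, 1.999]
force: [-3.8, -0.2, 9.2]
grip_width: 0.0351
finger_force: 39.0
```

```bash
python3 m.py
```

```text
15.7 [ 0.4979 -0.0631  0.1122] [-3.1411e+00 -2.0000e-04  1.9989e+00] m [-1.589e-01  9.039e-01 -4.000e-04] sd [0.0204 0.0105 0.0355] f [-3.99 -0.44  9.2 ] 0.6140270948143959
```

```bash
cat > m.py <<'E'
from h import *
import sys
a=[]
for i in range(int(sys.argv[1])):
    s=observe();a.append(np.r_[s["moment"][2],s["joint_efforts"][6]]);grab_frame("wrist")
a=np.array(a);print(round(s["clock"],2),s["position"].round(4),"yaw",s["tool_rot"][2].round(4),"mz,j7",a.mean(0).round(4),"sd",a.std(0).round(4),"f",s["force"].round(1),"w",round(s["grip_width"],4))
E
python3 m.py 3
```

```text
15.85 [ 0.4979 -0.0631  0.1122] yaw 1.9989 mz,j7 [ 0.0271 -0.0163] sd [0.0408 0.    ] f [-4.9 -0.6  8.1] w 0.035
```

Call:
play_rows(deltas=[[0,0,0,0,0,0.04,1],[0,0,0,0,0,0.08,1],[0,0,0,0,0,0.12,1],[0,0,0,0,0,0.16,1],[0,0,0,0,0,0.19,1],[0,0,0,0,0,0.215,1]])

```text
clock: 16.5
position: [0.499, -0.0629, 0.1123]
tool_rot: [3.14, 0.0, 1.546]
force: [3.0, 1.1, 1.5]
grip_width: 0.0346
finger_force: 39.5
```

```bash
python3 m.py 6
```

```text
16.75 [ 0.4989 -0.0628  0.1123] yaw 1.5504 mz,j7 [-0.0458  0.0496] sd [0.0616 0.7905] f [4.6 1.  4.6] w 0.0345
```

```bash
sed -i 's/^a=np.array(a);/a=np.array(a);print("j7",a[:,1].round(4));/' m.py; python3 m.py 4
```

```text
j7 [ 0.0014  0.0348 -0.0028 -0.0167]
16.95 [ 0.4989 -0.0629  0.1123] yaw 1.5499 mz,j7 [0.0263 0.0042] sd [0.0127 0.0189] f [5.6 0.6 4.9] w 0.0346
```

Call:
play_rows(deltas=[[0,0,0,0,0,0.024,1],[0,0,0,0,0,0.048,1],[0,0,0,0,0,0.072,1],[0,0,0,0,0,0.072,1],[0,0,0,0,0,0.072,1],[0,0,0,0,0,0.072,1]])

```text
clock: 17.6
position: [0.4992, -0.0629, 0.1123]
tool_rot: [3.14, -0.0, 1.399]
force: [7.7, 0.6, 2.3]
grip_width: 0.0346
finger_force: 39.7
```

```bash
python3 m.py 6
```

```text
j7 [0.0651 0.0683 0.068  0.0672 0.0667 0.0666]
17.85 [ 0.4992 -0.0629  0.1123] yaw 1.399 mz,j7 [-0.0588  0.067 ] sd [0.0254 0.0011] f [6.8 0.1 2.9] w 0.0348
```

Call:
play_rows(deltas=[[0,0,0,0,0,0.024,1],[0,0,0,0,0,0.044,1],[0,0,0,0,0,0.0573,1],[0,0,0,0,0,0.0573,1],[0,0,0,0,0,0.0573,1],[0,0,0,0,0,0.0573,1]])

```text
clock: 18.5
position: [0.4995, -0.063, 0.1123]
tool_rot: [3.139, -0.0, 1.279]
force: [9.0, -0.8, -0.1]
grip_width: 0.0348
finger_force: 39.7
```

```bash
python3 m.py 3
```

```text
j7 [0.0635 0.0651 0.0645]
18.6 [ 0.4995 -0.0629  0.1123] yaw 1.2791 mz,j7 [-0.0308  0.0643] sd [0.0091 0.0007] f [10.1 -0.6  0.9] w 0.0344
```

Call:
play_rows(deltas=[[0,0,0,0,0,0.024,1],[0,0,0,0,0,0.044,1],[0,0,0,0,0,0.0573,1],[0,0,0,0,0,0.0573,1],[0,0,0,0,0,0.0573,1],[0,0,0,0,0,0.0573,1]])

```text
clock: 19.25
position: [0.4998, -0.063, 0.1123]
tool_rot: [3.139, -0.001, 1.159]
force: [11.3, 0.2, -1.3]
grip_width: 0.0348
finger_force: 39.9
```

```bash
python3 m.py 3
```

```text
j7 [0.0597 0.0613 0.0608]
19.35 [ 0.4998 -0.0631  0.1123] yaw 1.1589 mz,j7 [-0.0404  0.0606] sd [0.0255 0.0007] f [12.1 -0.6 -1.6] w 0.0346
```

Call:
play_rows(deltas=[[0,0,0,0,0,0.024,1],[0,0,0,0,0,0.044,1],[0,0,0,0,0,0.0573,1],[0,0,0,0,0,0.0573,1],[0,0,0,0,0,0.0573,1],[0,0,0,0,0,0.0573,1]])

```text
clock: 20.0
position: [0.5, -0.0631, 0.1123]
tool_rot: [3.138, -0.001, 1.039]
force: [13.3, -1.2, -2.9]
grip_width: 0.0348
finger_force: 40.1
```

```bash
python3 m.py 3
```

```text
j7 [0.0562 0.0578 0.0572]
20.1 [ 0.5    -0.0631  0.1123] yaw 1.0389 mz,j7 [-0.0967  0.0571] sd [0.027  0.0006] f [12.9 -0.5 -3.1] w 0.0348
```

Call:
play_rows(deltas=[[0,0,0,0,0,0.024,1],[0,0,0,0,0,0.044,1],[0,0,0,0,0,0.0573,1],[0,0,0,0,0,0.0573,1],[0,0,0,0,0,0.0573,1],[0,0,0,0,0,0.0573,1]])

```text
clock: 20.75
position: [0.5002, -0.0633, 0.1123]
tool_rot: [3.138, -0.002, 0.919]
force: [14.6, -2.4, -4.4]
grip_width: 0.0348
finger_force: 40.3
```

```bash
python3 m.py 3
```

```text
j7 [0.0532 0.0545 0.054 ]
20.85 [ 0.5002 -0.0633  0.1123] yaw 0.9188 mz,j7 [-0.0415  0.0539] sd [0.0097 0.0005] f [15.3 -2.9 -4.3] w 0.0345
```

Call:
play_rows(deltas=[[0,0,0,0,0,0.024,1],[0,0,0,0,0,0.044,1],[0,0,0,0,0,0.0573,1],[0,0,0,0,0,0.0573,1],[0,0,0,0,0,0.0573,1],[0,0,0,0,0,0.0573,1]])

```text
clock: 21.5
position: [0.5005, -0.0635, 0.1124]
tool_rot: [3.137, -0.002, 0.799]
force: [16.2, -3.2, -6.6]
grip_width: 0.035
finger_force: 40.5
```

```bash
python3 m.py 3
```

```text
j7 [0.0505 0.0522 0.0515]
21.6 [ 0.5004 -0.0635  0.1124] yaw 0.7987 mz,j7 [-0.042   0.0514] sd [0.0149 0.0007] f [16.1 -3.4 -5.7] w 0.0345
```

Call:
play_rows(deltas=[[0,0,0,0,0,0.024,1],[0,0,0,0,0,0.044,1],[0,0,0,0,0,0.0573,1],[0,0,0,0,0,0.0573,1],[0,0,0,0,0,0.0573,1],[0,0,0,0,0,0.0573,1]])

```text
clock: 22.25
position: [0.5006, -0.0637, 0.1124]
tool_rot: [3.137, -0.003, 0.679]
force: [17.6, -5.0, -7.4]
grip_width: 0.0344
finger_force: 40.7
```

```bash
python3 m.py 3
```

```text
j7 [0.0487 0.0501 0.0495]
22.35 [ 0.5006 -0.0637  0.1124] yaw 0.6786 mz,j7 [-0.0238  0.0494] sd [0.0353 0.0006] f [17.9 -3.7 -8.1] w 0.0348
```

Call:
play_rows(deltas=[[0,0,0,0,0,0.024,1],[0,0,0,0,0,0.044,1],[0,0,0,0,0,0.0573,1],[0,0,0,0,0,0.0573,1],[0,0,0,0,0,0.0573,1],[0,0,0,0,0,0.0573,1]])

```text
clock: 23.0
position: [0.5008, -0.0639, 0.1124]
tool_rot: [3.137, -0.003, 0.558]
force: [18.6, -7.0, -8.7]
grip_width: 0.0349
finger_force: 40.9
```

```bash
python3 m.py 3
```

```text
j7 [0.0473 0.0486 0.0482]
23.1 [ 0.5008 -0.0639  0.1124] yaw 0.5585 mz,j7 [-0.1022  0.048 ] sd [0.01   0.0006] f [18.7 -6.6 -9.4] w 0.0349
```

Call:
play_rows(deltas=[[0,0,0,0,0,0.024,1],[0,0,0,0,0,0.044,1],[0,0,0,0,0,0.0573,1],[0,0,0,0,0,0.0573,1],[0,0,0,0,0,0.0573,1],[0,0,0,0,0,0.0573,1]])

```text
clock: 23.75
position: [0.5009, -0.0641, 0.1124]
tool_rot: [3.137, -0.004, 0.438]
force: [20.3, -7.9, -10.9]
grip_width: 0.0346
finger_force: 41.1
```

```bash
python3 m.py 3
```

```text
j7 [0.0466 0.0482 0.0476]
23.85 [ 0.5009 -0.0641  0.1124] yaw 0.4383 mz,j7 [-0.0082  0.0475] sd [0.0312 0.0007] f [ 20.7  -8.5 -10.6] w 0.0347
```

Call:
play_rows(deltas=[[0,0,0,0,0,0.024,1],[0,0,0,0,0,0.044,1],[0,0,0,0,0,0.0573,1],[0,0,0,0,0,0.0573,1],[0,0,0,0,0,0.0573,1],[0,0,0,0,0,0.0573,1]])

```text
clock: 24.5
position: [0.501, -0.0644, 0.1124]
tool_rot: [3.137, -0.004, 0.318]
force: [20.7, -9.8, -11.6]
grip_width: 0.0345
finger_force: 41.3
```

```bash
python3 m.py 3; python3 -c "
from h import *
print(observe()['qpos'])"
```

```text
j7 [0.0464 0.048  0.0475]
24.6 [ 0.501  -0.0644  0.1125] yaw 0.3181 mz,j7 [-0.0716  0.0473] sd [0.0174 0.0007] f [ 20.8  -9.6 -12.2] w 0.0346
[-0.45820803  0.64932946  0.65308835  2.05288079 -0.65167639  0.64569925
 -0.61876998]
```

Call:
play_rows(deltas=[[0,0,0,0,0,0.024,1],[0,0,0,0,0,0.044,1],[0,0,0,0,0,0.0573,1],[0,0,0,0,0,0.0573,1],[0,0,0,0,0,0.0573,1],[0,0,0,0,0,0.0573,1]])

```text
clock: 25.25
position: [0.5011, -0.0647, 0.1125]
tool_rot: [3.137, -0.005, 0.198]
force: [21.2, -10.8, -14.0]
grip_width: 0.0348
finger_force: 41.5
```

```bash
python3 m.py 3
```

```text
j7 [0.047  0.0485 0.0483]
25.35 [ 0.5011 -0.0647  0.1125] yaw 0.1978 mz,j7 [-0.065   0.0479] sd [0.0146 0.0007] f [ 22.1 -11.9 -13.5] w 0.035
```

Call:
play_rows(deltas=[[0,0,0,0,0,0.024,1],[0,0,0,0,0,0.044,1],[0,0,0,0,0,0.0573,1],[0,0,0,0,0,0.0573,1],[0,0,0,0,0,0.0573,1],[0,0,0,0,0,0.0573,1]])

```text
clock: 26.0
position: [0.5011, -0.065, 0.1125]
tool_rot: [3.137, -0.006, 0.078]
force: [21.8, -13.0, -13.5]
grip_width: 0.0348
finger_force: 41.7
```

```bash
python3 m.py 3
```

```text
j7 [0.0325 0.0341 0.0337]
26.1 [ 0.5011 -0.065   0.1125] yaw 0.0777 mz,j7 [-0.0265  0.0334] sd [0.0364 0.0007] f [ 22.5 -12.9 -13.5] w 0.0353
```

Call:
play_rows(deltas=[[0,0,0,0,0,0.024,1],[0,0,0,0,0,0.044,1],[0,0,0,0,0,0.0573,1],[0,0,0,0,0,0.0573,1],[0,0,0,0,0,0.0573,1],[0,0,0,0,0,0.0573,1]])

```text
clock: 26.75
position: [0.5011, -0.0652, 0.1125]
tool_rot: [3.137, -0.006, -0.043]
force: [22.8, -14.7, -15.4]
grip_width: 0.0347
finger_force: 41.8
```

```bash
python3 m.py 3
```

```text
j7 [0.0201 0.0219 0.0214]
26.85 [ 0.5011 -0.0652  0.1125] yaw -0.0426 mz,j7 [-0.0276  0.0211] sd [0.0439 0.0007] f [ 23.2 -15.3 -14.9] w 0.0348
```

Contact shows as a clean kink in the joint 7 effort: it follows the expected 0.112 N m/rad, and both torque and angle give about 7 N now. I'll relieve the side load, then release the knob.

Call:
play_rows(deltas=[[0.002,0.001,0,0,0,0,1],[0.004,0.003,0,0,0,0,1],[0.006,0.004,0,0,0,0,1],[0.006,0.004,0,0,0,0,1],[0.006,0.004,0,0,0,0,1]])

```text
clock: 27.4
position: [0.5015, -0.0655, 0.1123]
tool_rot: [3.141, -0.001, -0.042]
force: [3.4, -2.3, 9.1]
grip_width: 0.035
finger_force: 44.1
```

```bash
python3 m.py 3
```

```text
j7 [0.0525 0.0541 0.0548]
27.5 [ 0.5015 -0.0655  0.1123] yaw -0.0418 mz,j7 [-0.0492  0.0538] sd [0.0135 0.001 ] f [ 2.8 -2.5  8.7] w 0.0351
```

Call:
play_rows(deltas=[[0,0,0,0,0,0,0.5],[0,0,0,0,0,0,0.4],[0,0,0,0,0,0,0.2],[0,0,0,0,0,0,0],[0,0,-0.03,0,0,0,0],[0,0,-0.09,0,0,0,0],[0,0,-0.15,0,0,0,0],[0,0,-0.15,0,0,0,0]])

```text
clock: 28.35
position: [0.5024, -0.0655, 0.1907]
tool_rot: [-3.141, -0.004, -0.042]
force: [0.2, -0.7, -0.1]
grip_width: 0.0854
finger_force: 0.0
```

```bash
python3 -c "
from h import *
delta([.4679,.0166,.187],np.pi-1.2365)"
```

```text
t 28.35 pos [ 0.5024 -0.0655  0.1907] rot [-3.1413 -0.0043 -0.0425] delta [-0.0759, -0.1612, 0.0072] [0.0019, -0.0015, -0.9299]
```

Call:
play_rows(deltas=[[-0.005,-0.01,0.002,0,0,-0.07,0],[-0.01,-0.02,0.004,0,0,-0.14,0],[-0.02,-0.04,0.006,0,0,-0.21,0],[-0.03,-0.06,0.007,0,0,-0.28,0],[-0.04,-0.08,0.007,0,0,-0.35,0],[-0.05,-0.1,0.007,0,0,-0.42,0],[-0.055,-0.12,0.007,0,0,-0.49,0],[-0.065,-0.14,0.007,0,0,-0.56,0],[-0.07,-0.15,0.007,0,0,-0.63,0],[-0.076,-0.161,0.007,0,0,-0.7,0]])

```text
clock: 29.35
position: [0.4664, 0.0171, 0.184]
tool_rot: [3.141, 0.0, 1.43]
force: [1.2, -0.2, 0.3]
grip_width: 0.0854
finger_force: 0.0
```

Call:
play_rows(deltas=[[0,0,0,0,0,-0.07,0],[0,0,0,0,0,-0.14,0],[0,0,0,0,0,-0.2,0],[0,0,0,0,0,-0.23,0],[0,0,0,0,0,-0.23,0],[0,0,0,0,0,-0.23,0],[0,0,0,0,0,-0.23,0]])

```text
clock: 30.05
position: [0.4666, 0.017, 0.1836]
tool_rot: [-3.142, 0.0, 1.904]
force: [0.7, 0.3, -0.2]
grip_width: 0.0852
finger_force: 0.0
```

```bash
python3 -c "
from h import *
import cv2,pickle
c=get_calibration('wrist');im=grab_frame('wrist')
pickle.dump(c,open('w4.pkl','wb'));cv2.imwrite('pics/w4.png',im[:,:,::-1])
delta([.4679,.0166,.054],np.pi-1.2365)
print(proj('w',[[.4679,.0166,.048]],c))"
```

```text
t 30.1 pos [0.4666 0.017  0.1836] rot [-3.1415e+00  2.0000e-04  1.9044e+00] delta [-0.0016, 0.0022, 0.2592] [-0.0001, 0.0001, -0.0003]
[[323.78266838 234.98010651]]
```

View pics/w4.png

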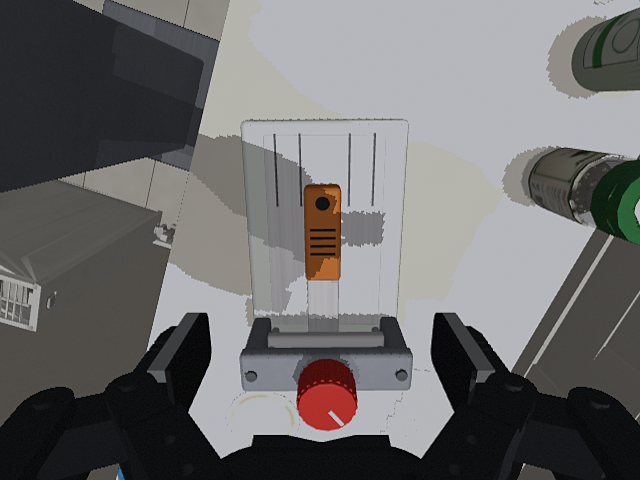

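Wrist view: gauge handle centred at (323,232), aligned with the mid line and the tool; knob at (327,395). Descending to grip.

Call:
play_rows(deltas=[[-0.002,0.002,0.06,0,0,0,0],[-0.002,0.002,0.12,0,0,0,0],[-0.002,0.002,0.18,0,0,0,0],[-0.002,0.002,0.22,0,0,0,0],[-0.002,0.002,0.25,0,0,0,0],[-0.002,0.002,0.258,0,0,0,0],[-0.002,0.002,0.258,0,0,0,0],[-0.002,0.002,0.258,0,0,0,0]], newtons=30)

```text
clock: 30.9
position: [0.4682, 0.0164, 0.0551]
tool_rot: [3.141, 0.0, 1.905]
force: [-0.1, -0.0, 0.8]
grip_width: 0.0854
finger_force: 0.0
```

Call:
play_rows(deltas=[[0,0,0,0,0,0,0.3],[0,0,0,0,0,0,0.5],[0,0,0,0,0,0,0.62],[0,0,0,0,0,0,0.68],[0,0,0,0,0,0,1],[0,0,0,0,0,0,1],[0,0,0,0,0,0,1],[0,0,0,0,0,0,1]])

```text
clock: 31.7
position: [0.4681, 0.0165, 0.0548]
tool_rot: [3.141, -0.0, 1.906]
force: [-1.0, -0.0, 8.3]
grip_width: 0.0255
finger_force: 29.2
```

```bash
cat > f.py <<'E'
from h import *
a=[]
for i in range(6):
    s=observe();a.append(s["force"]);grab_frame("wrist")
a=np.mean(a,0);u=np.array([.3295,-.9441]);print(round(s["clock"],2),s["position"].round(4),s["tool_rot"].round(4),"F",a.round(2),"along slicer x",(a[:2]@u).round(2),"mom",s["moment"].round(2))
E
python3 f.py
```

```text
31.95 [0.468  0.0165 0.0548] [ 3.1411 -0.      1.9059] F [-1.01  0.37  7.5 ] along slicer x -0.68 mom [0.08 0.29 0.16]
```

Call:
play_rows(deltas=[[0,0,-0.001,0,0,0,1],[0,0,-0.0016,0,0,0,1],[0,0,-0.0016,0,0,0,1]])

```text
clock: 32.3
position: [0.468, 0.0164, 0.0553]
tool_rot: [3.141, 0.0, 1.906]
force: [2.0, -0.1, -3.1]
grip_width: 0.025
finger_force: 29.6
```

```bash
python3 f.py
```

```text
32.55 [0.468  0.0164 0.0553] [3.1415e+00 1.0000e-04 1.9058e+00] F [ 2.28 -0.4  -3.67] along slicer x 1.13 mom [ 0.08 -0.46  0.19]
```

Call:
play_rows(deltas=[[0.002,0,0,0,0,0,1],[0.004,0,0,0,0,0,1],[0.006,0,0,0,0,0,1],[0.008,0,0,0,0,0,1],[0.01,0,0,0,0,0,1]])

```text
clock: 33.1
position: [0.4665, 0.02, 0.0553]
tool_rot: [3.141, 0.001, 1.904]
force: [3.7, -8.3, -4.2]
grip_width: 0.0253
finger_force: 29.7
```

```bash
python3 f.py
```

```text
33.35 [0.4664 0.0202 0.0553] [3.1416e+00 1.0000e-03 1.9046e+00] F [ 3.16 -7.34 -3.6 ] along slicer x 7.97 mom [-1.42 -0.59  0.05]
```

Call:
play_rows(deltas=[[0,0,0.0004,0,0,0,1],[0.002,0,0.0004,0,0,0,1],[0.004,0,0.0004,0,0,0,1],[0.006,0,0.0004,0,0,0,1],[0.008,0,0.0004,0,0,0,1]])

```text
clock: 33.9
position: [0.4651, 0.0238, 0.0551]
tool_rot: [3.142, 0.001, 1.904]
force: [2.7, -7.8, -3.0]
grip_width: 0.0251
finger_force: 29.8
```

```bash
python3 f.py
```

```text
34.15 [0.465  0.0239 0.0551] [3.1416e+00 1.1000e-03 1.9045e+00] F [ 2.9  -7.27 -2.77] along slicer x 7.82 mom [-1.45 -0.55  0.01]
```

Call:
play_rows(deltas=[[0.002,0,0,0,0,0,1],[0.004,0,0,0,0,0,1],[0.006,0,0,0,0,0,1],[0.008,0,0,0,0,0,1]])

```text
clock: 34.6
position: [0.4637, 0.0276, 0.0551]
tool_rot: [3.142, 0.001, 1.904]
force: [3.2, -8.3, -3.4]
grip_width: 0.0248
finger_force: 29.8
```

```bash
python3 f.py
```

```text
34.85 [0.4637 0.0277 0.0551] [-3.1415e+00  1.1000e-03  1.9045e+00] F [ 2.61 -7.46 -3.12] along slicer x 7.9 mom [-1.46 -0.51 -0.03]
```

Call:
play_rows(deltas=[[0,0,0.0006,0,0,0,1],[0.001,0,0.0006,0,0,0,1],[0.002,0,0.0006,0,0,0,1],[0.004,0,0.0006,0,0,0,1],[0.005,0,0.0006,0,0,0,1]])

```text
clock: 35.4
position: [0.463, 0.0299, 0.0549]
tool_rot: [3.141, 0.001, 1.904]
force: [2.0, -8.8, -1.1]
grip_width: 0.0257
finger_force: 29.9
```

```bash
python3 f.py
```

```text
35.65 [0.4629 0.0299 0.0549] [3.1415e+00 1.2000e-03 1.9042e+00] F [ 2.56 -8.42 -2.12] along slicer x 8.79 mom [-1.68 -0.59 -0.05]
```

Call:
play_rows(deltas=[[0,0,0.0006,0,0,0,1],[0,0,0.0006,0,0,0,0.66],[0,0,0.0006,0,0,0,0.62],[0,0,0.0006,0,0,0,0.5],[0,0,0,0,0,0,0.3],[0,0,-0.04,0,0,0,0.1],[0,0,-0.12,0,0,0,0],[0,0,-0.2,0,0,0,0],[0,0,-0.27,0,0,0,0]])

```text
clock: 36.6
position: [0.4626, 0.031, 0.1916]
tool_rot: [3.141, 0.0, 1.906]
force: [-0.4, 0.6, -0.1]
grip_width: 0.0853
finger_force: 0.0
```

```bash
python3 -c "
from h import *
import cv2
cv2.imwrite('pics/w5.png',grab_frame('wrist')[:,:,::-1])
delta([.498,-.0628,.175],np.pi-1.2365)"
```

```text
t 36.65 pos [0.4644 0.0309 0.1959] rot [3.1360e+00 3.0000e-04 1.9048e+00] delta [-0.1991, 0.0017, 0.0418] [0.0027, 0.0001, -0.0002]
```

View pics/w5.png

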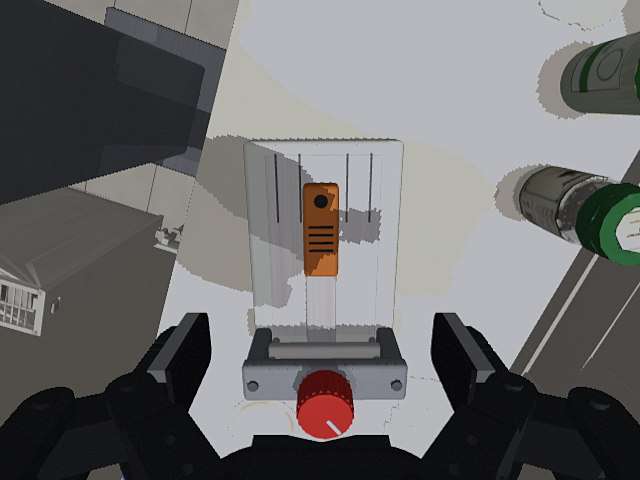

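The gauge is drawn back and straight (handle centred on x≈321). Drag reads about 8.8 N, so I'll ease the knob slightly.

Call:
play_rows(deltas=[[-0.05,0.001,0.0,0,0,0,0],[-0.1,0.001,0.01,0,0,0,0],[-0.15,0.001,0.02,0,0,0,0],[-0.19,0.001,0.03,0,0,0,0],[-0.199,0.001,0.042,0,0,0,0],[-0.199,0.001,0.042,0,0,0,0],[-0.199,0.001,0.042,0,0,0,0]], newtons=30)

```text
clock: 37.35
position: [0.4957, -0.062, 0.1687]
tool_rot: [-3.141, -0.0, 1.906]
force: [-0.6, -1.0, 1.1]
grip_width: 0.0858
finger_force: 0.0
```

```bash
python3 -c "
from h import *
delta([.498,-.0628,.112],np.pi-1.2365)"
```

```text
t 37.35 pos [ 0.4957 -0.062   0.1687] rot [-3.1411e+00 -5.0000e-04  1.9063e+00] delta [-0.0031, 0.0039, 0.1134] [-0.0002, -0.0002, 0.0006]
```

Call:
play_rows(deltas=[[-0.003,0.004,0.03,0,0,0,0],[-0.003,0.004,0.07,0,0,0,0],[-0.003,0.004,0.1,0,0,0,0],[-0.003,0.004,0.113,0,0,0,0],[-0.003,0.004,0.113,0,0,0,0.2],[-0.003,0.004,0.113,0,0,0,0.4],[-0.003,0.004,0.113,0,0,0,0.52],[-0.003,0.004,0.113,0,0,0,1],[-0.003,0.004,0.113,0,0,0,1],[-0.003,0.004,0.113,0,0,0,1]])

```text
clock: 38.35
position: [0.4984, -0.0635, 0.1131]
tool_rot: [3.141, -0.0, 1.906]
force: [-5.4, 0.5, 11.4]
grip_width: 0.0347
finger_force: 28.7
```

Call:
play_rows(deltas=[[0,0,0,0,0,0,1],[0,0,0,0,0,0,1],[0,0,0,0,0,0,1]])

```text
clock: 38.65
position: [0.4984, -0.0635, 0.1131]
tool_rot: [3.141, -0.0, 1.906]
force: [-4.3, -0.6, 12.0]
grip_width: 0.0352
finger_force: 28.7
```

```bash
python3 m.py 4
```

```text
j7 [-0.0273 -0.0274 -0.0273 -0.0274]
38.8 [ 0.4983 -0.0635  0.1131] yaw 1.9056 mz,j7 [ 0.014  -0.0274] sd [0.0146 0.0001] f [-4.8  0.1 13. ] w 0.0353
```

Call:
play_rows(deltas=[[0,0,0,0,0,-0.015,1],[0,0,0,0,0,-0.03,1],[0,0,0,0,0,-0.043,1],[0,0,0,0,0,-0.043,1],[0,0,0,0,0,-0.043,1],[0,0,0,0,0,-0.043,1]])

```text
clock: 39.45
position: [0.4982, -0.0636, 0.1131]
tool_rot: [3.141, -0.0, 1.996]
force: [-5.4, 0.4, 12.7]
grip_width: 0.0348
finger_force: 28.7
```

```bash
python3 m.py 4
```

```text
j7 [-0.0758 -0.0774 -0.077  -0.0766]
39.6 [ 0.4982 -0.0636  0.1131] yaw 1.9957 mz,j7 [ 0.0887 -0.0767] sd [0.0309 0.0006] f [-5.7  0.8 13. ] w 0.0351
```

Call:
play_rows(deltas=[[0,0,0,0,0,-0.007,1],[0,0,0,0,0,-0.0143,1],[0,0,0,0,0,-0.0143,1],[0,0,0,0,0,-0.0143,1],[0,0,0,0,0,-0.0143,1]])

```text
clock: 40.15
position: [0.4982, -0.0636, 0.1131]
tool_rot: [3.141, -0.0, 2.026]
force: [-5.6, -0.3, 12.1]
grip_width: 0.035
finger_force: 28.7
```

```bash
python3 m.py 3
```

```text
j7 [-0.0668 -0.0668 -0.0665]
40.25 [ 0.4982 -0.0636  0.1131] yaw 2.0256 mz,j7 [ 0.0697 -0.0667] sd [0.0199 0.0002] f [-6.4 -1.1 13.2] w 0.0353
```

Call:
play_rows(deltas=[[0,0,0,0,0,0,0.5],[0,0,0,0,0,0,0.4],[0,0,0,0,0,0,0.2],[0,0,0,0,0,0,0],[0,0,-0.04,0,0,0.02,0],[0,0,-0.1,0,0,0.043,0],[0,0,-0.15,0,0,0.043,0],[0.03,0,-0.15,0,0,0.043,0],[0.07,0,-0.15,0,0,0.043,0],[0.07,0,-0.15,0,0,0.043,0]])

```text
clock: 41.3
position: [0.4822, -0.0302, 0.1874]
tool_rot: [-3.142, -0.001, 1.938]
force: [-0.7, -0.2, -0.5]
grip_width: 0.0851
finger_force: 0.0
```

```bash
python3 -c "
from h import *
delta([.4629,.0299,.17],np.pi-1.2365)"
```

```text
t 41.3 pos [ 0.4822 -0.0302  0.1874] rot [-3.1415e+00 -1.0000e-03  1.9379e+00] delta [0.126, 0.007, 0.0349] [-0.0, -0.0005, 0.0157]
```

Now re-gripping the gauge for a short drag test.

Call:
play_rows(deltas=[[0.03,0.002,0,0,0,0.016,0],[0.07,0.004,0.01,0,0,0.016,0],[0.11,0.006,0.02,0,0,0.016,0],[0.126,0.007,0.035,0,0,0.016,0],[0.126,0.007,0.035,0,0,0.016,0],[0.126,0.007,0.035,0,0,0.016,0]])

```text
clock: 41.9
position: [0.464, 0.0271, 0.1698]
tool_rot: [-3.141, 0.001, 1.902]
force: [0.0, 0.1, 0.2]
grip_width: 0.0855
finger_force: 0.0
```

```bash
python3 -c "
from h import *
delta([.4629,.0299,.055],np.pi-1.2365)"
```

```text
t 41.9 pos [0.464  0.0271 0.1698] rot [-3.1413e+00  5.0000e-04  1.9017e+00] delta [0.0061, -0.0003, 0.2295] [-0.0001, 0.0002, -0.0016]
```

Call:
play_rows(deltas=[[0.006,0,0.07,0,0,-0.002,0],[0.006,0,0.14,0,0,-0.002,0],[0.006,0,0.2,0,0,-0.002,0],[0.006,0,0.228,0,0,-0.002,0.3],[0.006,0,0.228,0,0,-0.002,0.5],[0.006,0,0.228,0,0,-0.002,0.62],[0.006,0,0.228,0,0,-0.002,0.68],[0.006,0,0.228,0,0,-0.002,1],[0.006,0,0.228,0,0,-0.002,1],[0.006,0,0.228,0,0,-0.002,1]])

```text
clock: 42.9
position: [0.4635, 0.0306, 0.057]
tool_rot: [3.14, 0.001, 1.906]
force: [-1.2, -3.0, 5.5]
grip_width: 0.0249
finger_force: 29.3
```

Call:
play_rows(deltas=[[0,0,0,0,0,0,1],[0,0,0,0,0,0,1]])

```text
clock: 43.1
position: [0.4635, 0.0306, 0.057]
tool_rot: [3.14, 0.001, 1.906]
force: [-0.8, -2.3, 5.5]
grip_width: 0.0249
finger_force: 29.3
```

```bash
python3 f.py
```

```text
43.35 [0.4635 0.0306 0.0569] [3.1397e+00 6.0000e-04 1.9060e+00] F [-0.76 -2.27  5.3 ] along slicer x 1.89 mom [-0.55  0.14 -0.09]
```

Call:
play_rows(deltas=[[0,0,-0.0004,0,0,0,1],[0,0,-0.0008,0,0,0,1],[0.002,0,-0.0008,0,0,0,1],[0.003,0,-0.0008,0,0,0,1],[0.004,0,-0.0008,0,0,0,1],[0.005,0,-0.0008,0,0,0,1],[0.006,0,-0.0008,0,0,0,1]])

```text
clock: 44.1
position: [0.463, 0.0324, 0.0569]
tool_rot: [3.139, 0.002, 1.905]
force: [3.8, -11.9, 9.1]
grip_width: 0.0254
finger_force: 30.5
```

```bash
python3 f.py
```

```text
44.35 [0.4629 0.0325 0.0569] [3.1394e+00 1.9000e-03 1.9049e+00] F [  3.59 -11.29   9.68] along slicer x 11.84 mom [-2.42 -0.71 -0.02]
```

Call:
play_rows(deltas=[[0,0,-0.001,0,0,0,1],[0,0,-0.002,0,0,0,1],[0.001,0,-0.002,0,0,0,1],[0.002,0,-0.002,0,0,0,1],[0.003,0,-0.002,0,0,0,1],[0.004,0,-0.002,0,0,0,1]])

```text
clock: 45.0
position: [0.4611, 0.0356, 0.0572]
tool_rot: [-3.142, 0.0, 1.906]
force: [1.9, -4.1, -1.3]
grip_width: 0.0253
finger_force: 29.6
```

```bash
python3 f.py
```

```text
45.25 [0.4611 0.0357 0.0572] [-3.1415e+00 -1.0000e-04  1.9065e+00] F [ 1.33 -3.48 -1.5 ] along slicer x 3.73 mom [-0.63 -0.35  0.09]
```

Call:
play_rows(deltas=[[-0.001,0,0,0,0,0,1],[-0.002,0,0,0,0,0,1],[-0.003,0,0,0,0,0,1],[-0.004,0,0,0,0,0,1],[-0.005,0,0,0,0,0,1],[-0.006,0,0,0,0,0,1],[-0.007,0,0,0,0,0,1]])

```text
clock: 46.0
position: [0.4619, 0.033, 0.0571]
tool_rot: [-3.141, -0.001, 1.907]
force: [-2.6, 5.0, -0.2]
grip_width: 0.0251
finger_force: 29.8
```

```bash
python3 f.py
```

```text
46.25 [0.4619 0.033  0.0571] [-3.1410e+00 -1.0000e-03  1.9071e+00] F [-2.15  4.89 -0.12] along slicer x -5.33 mom [1.15 0.33 0.03]
```

Sliding drag is now about 5 N, which puts the blade force at roughly 5–8 N. Releasing.

Call:
play_rows(deltas=[[0.001,0,0,0,0,0,1],[0.0015,0,0,0,0,0,1],[0.0015,0,0,0,0,0,0.65],[0.0015,0,0,0,0,0,0.6],[0.0015,0,0,0,0,0,0.4],[0.0015,0,0,0,0,0,0.2],[0.0015,0,-0.04,0,0,0,0],[0.0015,0,-0.13,0,0,0,0],[0.0015,0,-0.22,0,0,0,0],[0.0015,0,-0.27,0,0,0,0]])

```text
clock: 47.3
position: [0.4626, 0.0328, 0.1951]
tool_rot: [3.139, 0.0, 1.906]
force: [-0.5, 0.0, -0.7]
grip_width: 0.0854
finger_force: 0.0
```

Call:
play_rows(deltas=[[0,0,0,0,0,0,0],[0,0,0,0,0,0,0],[0,0,0,0,0,0,0],[0,0,0,0,0,0,0]])

```text
clock: 47.7
position: [0.4616, 0.0328, 0.1913]
tool_rot: [-3.14, 0.0, 1.906]
force: [0.7, -0.4, -0.1]
grip_width: 0.0852
finger_force: 0.0
```

```bash
python3 -c "
from h import *
import cv2,pickle
c=get_calibration('wrist');im=grab_frame('wrist')
pickle.dump(c,open('w6.pkl','wb'));cv2.imwrite('pics/w6.png',im[:,:,::-1])
s=observe();print(s['clock'],s['position'])"
```

```text
47.75 [0.46166041 0.03277222 0.19140136]
```

View pics/w6.png

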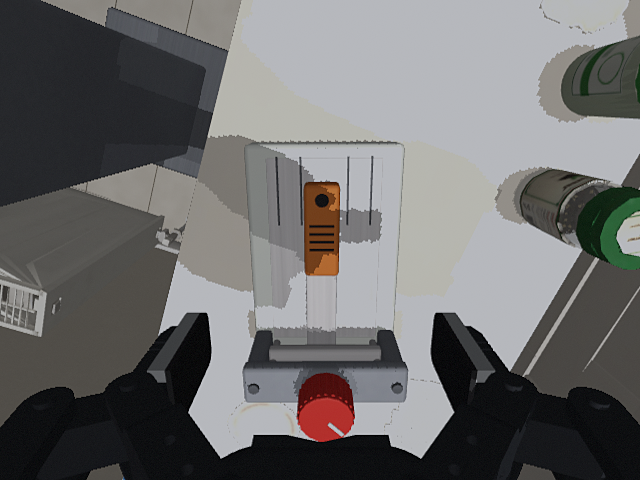

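The gauge lies straight and flat under the blade. Handle corners: tail y≈183, front y≈275 (at the stop in w4: 185, 280). Final distance check before handing in.

```bash
python3 - <<'E'
from h import *
import pickle
u=np.array([.3295,-.9441])
g=[]
for n,q in(("w4",[(305,185),(340,185),(341,280),(305,280)]),("w6",[(304.5,183),(339.5,183),(339.5,275.5),(304.5,275.5)])):
    g.append(ray("w",q,.048,pickle.load(open(n+".pkl","rb")))[:,:2].mean(0))
d=g[1]-g[0];print(g,"shift along slicer x mm",1e3*d@u,"side",1e3*(d[0]*u[1]-d[1]*u[0]))
if -.023<d@u<-.010: print(job_done())
E
```

```text
[array([0.46707878, 0.01676588]), array([0.46133434, 0.03254472])] shift along slicer x mm -16.78959967660127 side 0.22419103959588937
the job is handed in; nothing more can be done
None
```

The job is handed in: the gauge lies released and straight under the blade, drawn back about 17 mm with roughly 5 N of sliding drag, which puts the blade at an estimated 5–8 N; the jars and the pot were not touched.

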